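# Raise the lamp current by four clicks

### The arm

A 7-joint arm with a two-finger parallel gripper is mounted at the origin on a cart in front of the work surface, level with it; the furniture and walls round the work are solid. World frame = base frame: x ahead of the robot, y to its left, z up, the work surface at z = 0. Lengths are in m, angles in rad, forces in N, time in s.
With the tool pointing down it reaches from about 0.4 to 0.9 m from the base axis. Payload 5.5 kg.
Tool frame: the origin (TCP) lies between the finger pads; the fingertips stand 8 mm ahead of it and the grasp point (between the pads) lies 11 mm behind it; z points along the fingers, y is the direction in which the jaws open and shut (so a half turn about z gives the same grasp; the last joint's range is limited). The gripper opens to 92 mm and grips with 3 to 60 N. Pads are 19 mm wide; open, the fingers measure 130 mm over their backs; the gripper's body (75 mm by 190 mm) begins 47 mm behind the grasp point.
Start: joints at [1.39, 0.501, -0.427, 1.55, 0.221, 1.138, -0.21], TCP at [0.279, -0.587, 0.21] pointing down, gripper open.
Joint ranges: [-2.88, 2.88], [-0.31, 2.03], [-1.54, 1.56], [0.2, 2.42], [-1.41, 4.55], [0.19, 2.02], [-2.57, 2.57]. Speed limits (rad/s): [2.57, 2.57, 3.14, 3.14, 3.14, 3.14, 3.14].

### API

Orientations are given as a unit quaternion [w, x, y, z].
In Python, from cell import telemetry, imaging, workorder gives the robot as it stands.
- The arm moves only by the tool carry_out, never from a script. Its arguments are lists of equal length, an entry for each row: "hand": the finger opening in cm, from 0 to 9.18; "dp": the shift along the tool's x, y, z in cm, a list of three; "turn": the turn, a rotation vector about the tool's x, y, z in rad, a list of three. In form: {"hand": [hand, ...], "dp": [[tx, ty, tz], ...], "turn": [[ax, ay, az], ...]}. A call has 1 to 20 rows; each row shifts and turns the commanded pose from where the row before left it, along the tool's axes as they then stand; what a row does not reach is not made up. A row lasts 1/8 s, in which the tool goes at most 62.5 mm and 10.7 degrees, less where a joint would pass 70% of its speed; a pose out of reach is approached as far as the arm can. A call with a gripper value outside its range is refused whole. The fingers move at their own pace and stop on an object; the grip force is fixed at half the most. Time passes only in rows, so rows that do not move let the fingers close. It gives the time, the measured TCP pose, the force and the opening at its end, in the units of the state.
- telemetry.state(): the state, without advancing time (a new reading comes with each control period).
- imaging.get_image(name): name is "scene" or "side" or "wrist"; returns (picture, depth): 420x560x3 uint8, blue, green, red; 420x560 float32, m along the optical axis (not along the pixel's ray), 0 where there is no reading.
- imaging.camera_model(name): a dict with "K" (3x3 intrinsics, pixels), "k1" (the pictures are not rectified: a ray, as slopes to the right and down, at radius r is drawn at 1 + k1 r^2 times it, then the intrinsics apply), "rvec" (rotation vector, rad) and "tvec" (3), from world to camera coordinates, as OpenCV has them. Camera axes: x right, y down, z forward; pixel columns grow to the right and rows downward; lengths in m; the calibration is good to about 2 mm. A picture is of the moment at which its call begins: read the wrist's pose just before it. camera_model takes no time and is no camera call; for the wrist camera it gives the pose at the moment of the call.
- workorder.hand_in(): hands the job in, once; it reports no verdict.
The state is a dict: "t": time; "qpos": joint angles; "joint_vel": joint speeds; "effort": joint torques, N m; "tcp_pos": TCP position; "tool_rot": TCP orientation; "contact_force": force on the tool from outside, world axes, zero at the start; "ft_torque": the same for the moment, N m; "finger_gap": finger opening in m.
Only numpy, scipy, OpenCV 4.12 (cv2) and the standard library are available. Lean on these libraries where they do the work, as an engineer would, in place of code of your own. Each camera call takes 0.05 s, during which the arm holds its last target. There are 200 camera calls.

### The job

On the grey lamp supply, push the pointer of the click-stop dial round with a fingertip: clockwise, seen from above, by exactly four clicks from where it stands now, without pinching it. Leave it resting in that click, then press the green button fully down with a fingertip to take over the setting, and let it come up again. Do not press the button before the dial is right, and leave the loose things on the bench where they are.

Things in the scene. Friction and masses are not known exactly. Their poses are not given: they have to be found in the camera images.
- lamp_supply: low grey cabinet with a white top panel, fixed to the bench, 150 (its x) x 220 (its y) x 50 mm high. Origin: centre of its underside; z up. In its frame the dial's axis is at x 0, y +40 mm, the button at x 0, y -72 mm; nothing else stands above its top. Twelve flat bars, 52 mm and more from the dial's axis, mark the clicks.
- dial_axis (a point): point on the dial's upright axis at the height of the dial's round face, 63 mm above the bench; axes as the cabinet's. The dial is 84 mm across. To leave a click takes about 0.1 N m (3 N at 35 mm from the axis); past half way (15 degrees) a spring plunger snaps it on to the next click, where it stays without running further.
- dial (a joint): dial angle, rad, growing clockwise seen from above; 12 clicks, 30 degrees (0.5236 rad) apart, at 0, 0.5236 ... 5.7596, end stops just outside. It starts at rest in one of the first four. At angle q the pointer points, in the cabinet's frame, along 150 degrees - q, counted counter-clockwise from the cabinet's x axis.
- pointer_tip (a point): on top of the pointer's centre line, 40 mm from the dial's axis, 84 mm above the bench. The pointer is an upright straight bar on the dial, 16 mm thick, from 22 mm behind the axis to 48 mm in front of it (end with the white line); plain upright sides from 64 to 81 mm above the bench, a middle rib to 84 mm. Pressing on both sides at once is pinching.
- set_button (a joint): green spring button: travel in m, 0 is up, 0.006 fully down, which takes 5 N. It counts as pressed beyond 0.0045 and as up below 0.0015.
- set_button_top (a point): centre of the button's top, 28 mm across, 72 mm above the bench; pressed straight down. It stands in a black collar 44 mm across whose top is 62 mm above the bench.
- lamp_pb: loose bystander: glass lamp with a dark plug, 38 x 166 x 38 mm, lying behind and left of the supply; origin under its middle
- petri_dish: loose bystander: clear petri dish, 60 mm across, 15 mm high; origin under its middle
- cassette_spare: loose bystander: black pump cassette with an orange tab, 24 x 70 x 26 mm; origin under its middle
- tip_rack: loose bystander: blue-white pipette tip rack, 62 x 92 x 50 mm; origin under its middle
- vial_c: loose bystander: amber vial with a black cap, 27 mm across, 55 mm high; origin under its middle

How it is judged:
On the way, in this order (a step that is already met when the one before it is completed fails the run):
1. the dial has been turned clockwise by exactly four clicks and rests there (distance of pointer_tip from where it was at the start of the episode between 0.066 and 0.0722 m and value of joint dial between 1.83 and 3.93 rad and velocity of joint dial between -0.1 and 0.1 rad/s), for 0.3 s.
2. the green button is pressed fully down with the dial still four clicks on (distance of pointer_tip from where it was at the start of the episode between 0.066 and 0.0722 m and value of joint dial between 1.83 and 3.93 rad and value of joint set_button above 0.0045 m), for 0.05 s.
At the end, for the whole second after the job is handed in: The dial rests four clicks (120 degrees, within about 7 degrees) clockwise of where it started, and the green button, after having been pressed, is up again (less than 1.5 mm down) (all of step 1 and value of joint set_button below 0.0015 m); the robot touches nothing.
It fails at once if the button is pressed while the dial is not four clicks on (value of joint set_button above 0.003 m and not (distance of pointer_tip from where it was at the start of the episode between 0.066 and 0.0722 m and value of joint dial between 1.83 and 3.93 rad)).
It fails at once if the pointer is pinched: fingers press on both of its sides at once (contact force between each of dial_c14, dial_c15 and the fingers above 1 N).
It fails at once if a loose thing on the bench is moved or lifted by more than 15 mm (distance of any of lamp_pb, petri_dish, cassette_spare, tip_rack, vial_c from where it was at the start of the episode above 0.015 m).
It also fails if it takes over 51 s, if anything falls off the work surface, if the arm or the gripper's body presses on something with over 40 N, if the wrist force passes 120 N, or if a joint passes its speed limit or range.

## Working session

There is one attempt and no reset: what is moved stays moved. The work goes in short steps, Python scripts to look and compute and a tool call to move; the robot and the scene stay as the last step left them, time stands still between calls to the robot, and variables do not carry over. Pictures are saved under pics/ and viewed, about 8 in all and at most 12, crops included, and the job is handed in when it is done.

Besides the shell and the picture viewer there is one more tool, called after ">>>" as name(argument=value, ...), one argument or row to a line, values as JSON. carry_out: Moves the arm, as the interface text tells. Its arguments: {"type":"object","properties":{"hand":{"type":"array"},"dp":{"type":"array"},"turn":{"type":"array"}},"required":["hand","dp","turn"]}

```bash
mkdir -p pics; ls
python3 - <<'E'
from cell import telemetry, imaging
import cv2, numpy as np
s=telemetry.state(); print({k:np.round(v,4).tolist() for k,v in s.items()})
for n in ("scene","side"):
    im,d=imaging.get_image(n); cv2.imwrite(f"pics/{n}0.png",im); np.savez(f"{n}0.npz",im=im,d=d,**imaging.camera_model(n)); print(n,imaging.camera_model(n))
E
```

```text
pics
{'t': 0.0, 'qpos': [1.3902, 0.5019, -0.4268, 1.5515, 0.2208, 1.1383, -0.2103], 'joint_vel': [0.0007, 0.0004, -0.002, 0.0016, -0.0009, 0.0001, 0.0009], 'effort': [-0.0007, -56.66, -5.8159, -27.9112, -0.0686, 0.0309, 0.0001], 'tcp_pos': [0.2788, -0.5864, 0.2089], 'tool_rot': [-0.001, 0.9755, 0.2201, -0.0002], 'contact_force': [0.3825, -0.1622, -0.5217], 'ft_torque': [0.0152, 0.007, -0.0255], 'finger_gap': 0.0918}
scene {'K': array([[456.78042211,   0.        , 277.6870761 ],
       [  0.        , 456.78042211, 213.04495622],
       [  0.        ,   0.        ,   1.        ]]), 'k1': -0.09041015701667804, 'rvec': array([ 0.87768687, -2.52082853,  1.09924572]), 'tvec': array([0.63194786, 0.15840594, 1.12626606])}
side {'K': array([[441.3416501 ,   0.        , 275.34250999],
       [  0.        , 441.3416501 , 210.41633602],
       [  0.        ,   0.        ,   1.        ]]), 'k1': -0.13947974483058945, 'rvec': array([ 2.23907523, -0.57896821,  0.27429754]), 'tvec': array([-0.3835262 ,  0.39594249,  0.63391765])}
```

View pics/scene0.png

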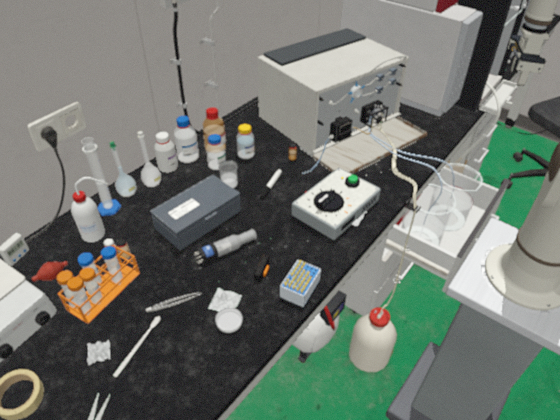

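View pics/side0.png

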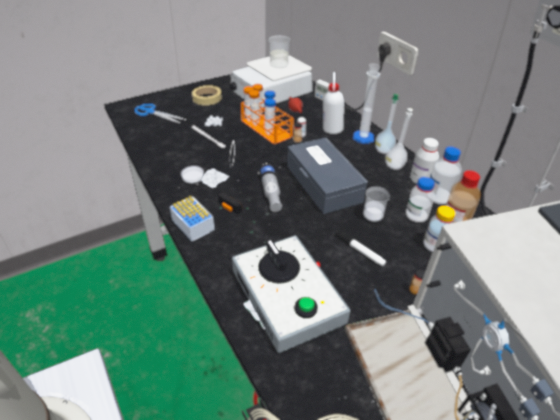

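The supply is at about (337,203) in the scene view and (290,290) in the side view. The green button is at (353,181) and (306,306), and the black dial at (328,201) and (279,266). The white pointer end is near (273,246) in the side view.

```bash
cat > h.py <<'E'
import numpy as np, cv2
def load(n):
    z=np.load(n); return z['im'],z['d'],dict(K=z['K'],k1=float(z['k1']),rvec=z['rvec'],tvec=z['tvec'])
def rays(c,uv):
    uv=np.float64(uv).reshape(-1,1,2)
    p=cv2.undistortPoints(uv,c['K'],np.array([c['k1'],0,0,0,0.])).reshape(-1,2)
    R=cv2.Rodrigues(np.float64(c['rvec']))[0]
    return -R.T@np.ravel(c['tvec']), np.c_[p,np.ones(len(p))]@R
def onz(c,uv,z):
    o,d=rays(c,uv); return o+d*((z-o[2])/d[:,2])[:,None]
def proj(c,P):
    return cv2.projectPoints(np.float64(P).reshape(-1,1,3),np.float64(c['rvec']),np.float64(c['tvec']),c['K'],np.array([c['k1'],0,0,0,0.]))[0].reshape(-1,2)
def blob(m,near):
    n,l,s,c=cv2.connectedComponentsWithStats(m.astype(np.uint8)); 
    k=1+np.argmin([np.hypot(*(c[i]-near))+(1e3 if s[i,4]<15 else 0) for i in range(1,n)]); return l==k,c[k],s[k,4]
E
python3 - <<'E'
from h import *
for n,g,b in (("scene",(353,181),(328,201)),("side",(306,306),(279,266))):
    im,d,c=load(n+"0.npz"); B,G,R=[im[...,i].astype(int) for i in range(3)]
    m,cc,a=blob((G>R+50)&(G>B+30),g); 
    print(n,'button',cc,a,onz(c,cc,.070).round(4))
    m,cc,a=blob((im.max(2)<70),b)
    cnt=max(cv2.findContours(m.astype(np.uint8),0,1)[0],key=cv2.contourArea)
    P=onz(c,cv2.convexHull(cnt).reshape(-1,2),.063); 
    e=cv2.minEnclosingCircle(np.float32(P[:,:2])); print('dial',cc,a,e, onz(c,cc,.063))
    # panel
    m,cc,a=blob((im.min(2)>150),np.array(b)+(0,0)); print('panel',cc,a)
    hull=cv2.convexHull(max(cv2.findContours(m.astype(np.uint8),0,1)[0],key=cv2.contourArea)).reshape(-1,2)
    r=cv2.minAreaRect(np.float32(onz(c,hull,.05)[:,:2])); print(r)
    x,y=b; h=36; cr=im[y-h:y+h,x-48:x+48]; cv2.imwrite(f"pics/{n}c.png",cv2.resize(cr,None,fx=8,fy=8,interpolation=2))
im=np.vstack([cv2.resize(cv2.imread(f"pics/{n}c.png"),(400,300)) for n in("scene","side")]); cv2.imwrite("pics/c0.png",im)
E
```

```text
scene button [352.65753425 178.34246575] 73 [[0.514 0.025 0.07 ]]
dial [329.22137405 201.71246819] 393 ((0.5206076502799988, 0.1413557529449463), 0.04309041425585747) [[0.51476622 0.14374032 0.063     ]]
panel [322.90322581 197.70967742] 31
((0.5449936985969543, 0.1276807337999344), (0.03651855140924454, 0.009282348677515984), 86.65972137451172)
side button [306.18592965 303.86432161] 199 [[0.5138 0.0199 0.07  ]]
dial [278.46888265 239.24020984] 45939 ((0.5800519585609436, 0.39437341690063477), 0.6156653165817261) [[0.55435607 0.1926119  0.063     ]]
panel [290.3741696  289.66998828] 5118
((0.5192863345146179, 0.09680741280317307), (0.22601710259914398, 0.1459541916847229), 86.677001953125)
```

View pics/c0.png

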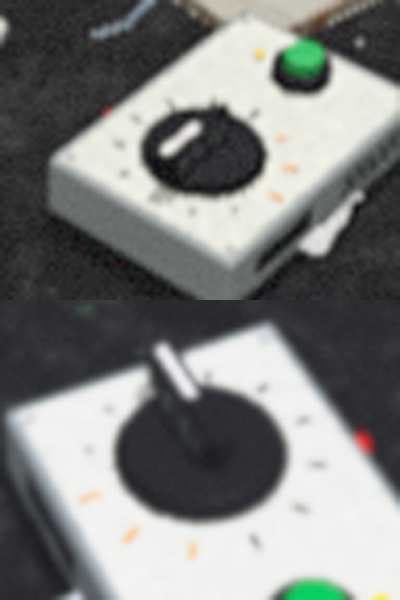

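Run:
```python
from h import *
for n,o,pts in (("scene",(328-48,201-36),[(163,150),(200,122)]),("side",(279-48,266-36),[(160,45),(193,95)])):
    im,d,c=load(n+"0.npz")
    P=onz(c,np.array(pts)/(400/96)+o,.084); v=P[0]-P[1]
    print(n,P.round(4),np.degrees(np.arctan2(v[1],v[0])),np.hypot(*v[:2]))
    for p in P: w=p[:2]-[.5216,.139]; print(np.hypot(*w),np.degrees(np.arctan2(w[1],w[0])))
```

```text
scene [[0.5254 0.179  0.084 ]
 [0.5222 0.1416 0.084 ]] 85.06313031373999 0.03750653432800346
0.04016624435751615 84.53127093228929
0.0026840024252083477 77.0781165152665
side [[0.5256 0.1797 0.084 ]
 [0.5234 0.1433 0.084 ]] 86.5519035724695 0.036451163641700465
0.040860593777446524 84.38512298188773
0.00464466614898705 67.12446513939004
```

Both views agree: the pointer is at about 86° in the world, which is 90° in the cabinet frame, so q is about 60°. It must end at about -34°. Next I check the transit corridor for obstacles and plan the approach rows.

```bash
cat >> h.py <<'E'
from scipy.spatial.transform import Rotation as Ro
def plan(p0,q0,p1,yaw1,n,nt=None):
    """rows (dp cm in tool, turn) from pose to p1 with tool straight down, tool x at yaw1 deg"""
    R0=Ro.from_quat([q0[1],q0[2],q0[3],q0[0]])
    R1=Ro.from_euler('z',yaw1,degrees=True)*Ro.from_euler('x',180,degrees=True)
    w=(R0.inv()*R1).as_rotvec(); out=[]
    for i in range(n):
        R=R0*Ro.from_rotvec(w*i/n); out.append((R.inv().apply((np.array(p1)-p0)/n)*100))
    return np.array(out).round(2), (w/n).round(4), np.linalg.norm(w)
E
python3 - <<'E'
from h import *
from cell import telemetry
v,u=np.mgrid[0:420,0:560]
P=[]
for n in("scene","side"):
    im,d,c=load(n+"0.npz"); o,r=rays(c,np.c_[u.ravel(),v.ravel()]); k=d.ravel()>0
    P.append((o+r*d.ravel()[:,None])[k])
P=np.vstack(P)
for x in np.arange(.2,.8,.1):
    print(round(x,1),[ (lambda s: round(float(np.percentile(s,99)),2) if len(s) else None)(P[(abs(P[:,0]-x-.05)<.05)&(abs(P[:,1]-y-.05)<.05),2]) for y in np.arange(-.7,.3,.1)])
s=telemetry.state()
print(s['tcp_pos'],s['tool_rot'])
E
```

```text
0.2 [0.37, 0.49, 0.34, -0.11, -0.11, -0.21, -0.58, -0.6, -0.79, -0.79]
0.3 [0.42, 0.47, 0.0, 0.01, 0.01, 0.01, 0.0, 0.0, 0.0, 0.0]
0.4 [0.41, 0.37, 0.01, 0.02, 0.03, 0.01, 0.05, 0.06, 0.06, 0.05]
0.5 [0.4, 0.41, 0.02, 0.11, 0.03, 0.02, 0.05, 0.07, 0.08, 0.05]
0.6 [None, 0.4, 0.25, 0.28, 0.27, 0.24, 0.13, 0.03, 0.01, 0.0]
0.7 [None, 0.38, 0.26, 0.24, 0.24, 0.24, 0.24, 0.01, 0.02, 0.07]
0.8 [None, 0.36, 0.26, 0.26, 0.26, 0.26, 0.24, 0.11, 0.07, 0.07]
[ 0.2787728  -0.58643947  0.20897002] [-8.77564462e-04  9.75476949e-01  2.20099803e-01 -1.69041197e-04]
```

Run:
```python
from h import *
v,u=np.mgrid[0:420,0:560]
for n in("scene","side"):
    im,d,c=load(n+"0.npz"); o,r=rays(c,np.c_[u.ravel(),v.ravel()]); k=d.ravel()>0
    P=(o+r*d.ravel()[:,None])[k]
    Q=P[(P[:,0]>.5)&(P[:,0]<.8)&(P[:,1]>-.3)&(P[:,1]<.2)&(P[:,2]>.11)&(P[:,2]<.3)]
    for y in np.arange(-.3,.2,.05):
        s=Q[abs(Q[:,1]-y-.025)<.025]; print(n,round(y,2),len(s),s.min(0).round(3) if len(s) else '')
from cell import telemetry
s=telemetry.state()
a,w,_=plan(s['tcp_pos'],s['tool_rot'],[.40,-.10,.32],100,12); print(a.tolist(),w)
R=Ro.from_euler('z',100,degrees=True)*Ro.from_euler('x',180,degrees=True); q=R.as_quat()
a,w,_=plan(np.array([.40,-.10,.32]),[q[3],*q[:3]],[.51,.11,.26],176,8); print(a.tolist(),w)
```

```text
scene -0.3 649 [ 0.614 -0.3    0.11 ]
scene -0.25 728 [ 0.643 -0.25   0.11 ]
scene -0.2 675 [ 0.674 -0.2    0.11 ]
scene -0.15 685 [ 0.685 -0.15   0.11 ]
scene -0.1 1117 [ 0.694 -0.1    0.11 ]
scene -0.05 0 
scene -0.0 0 
scene 0.05 0 
scene 0.1 0 
scene 0.15 0 
side -0.3 3594 [ 0.616 -0.3    0.11 ]
side -0.25 3612 [ 0.638 -0.25   0.11 ]
side -0.2 3130 [ 0.669 -0.2    0.11 ]
side -0.15 2579 [ 0.685 -0.15   0.11 ]
side -0.1 1806 [ 0.694 -0.1    0.11 ]
side -0.05 0 
side -0.0 0 
side 0.05 0 
side 0.1 0 
side 0.15 0 
[[2.65, -3.23, -0.92], [2.99, -2.92, -0.92], [3.29, -2.58, -0.92], [3.55, -2.21, -0.92], [3.76, -1.81, -0.92], [3.94, -1.4, -0.92], [4.07, -0.96, -0.92], [4.15, -0.52, -0.92], [4.18, -0.06, -0.92], [4.16, 0.39, -0.92], [4.09, 0.84, -0.92], [3.98, 1.28, -0.93]] [-1.000e-04 -1.000e-04 -1.085e-01]
[[2.35, 1.81, 0.75], [2.02, 2.17, 0.75], [1.63, 2.48, 0.75], [1.2, 2.71, 0.75], [0.73, 2.87, 0.75], [0.25, 2.95, 0.75], [-0.24, 2.95, 0.75], [-0.72, 2.87, 0.75]] [-0.      0.     -0.1658]
```

The instrument's nearest face is at x above 0.61 m, y below -0.05 m, so there is plenty of clearance.

>>> carry_out(
  hand=[9, 9, 9, 9, 6, 4, 2, 0, 0, 0, 0, 0],
  dp=[
    [2.65, -3.23, -0.92],
    [2.99, -2.92, -0.92],
    [3.29, -2.58, -0.92],
    [3.55, -2.21, -0.92],
    [3.76, -1.81, -0.92],
    [3.94, -1.4, -0.92],
    [4.07, -0.96, -0.92],
    [4.15, -0.52, -0.92],
    [4.18, -0.06, -0.92],
    [4.16, 0.39, -0.92],
    [4.09, 0.84, -0.92],
    [3.98, 1.28, -0.93],
  ],
  turn=[
    [0, 0, -0.1085],
    [0, 0, -0.1085],
    [0, 0, -0.1085],
    [0, 0, -0.1085],
    [0, 0, -0.1085],
    [0, 0, -0.1085],
    [0, 0, -0.1085],
    [0, 0, -0.1085],
    [0, 0, -0.1085],
    [0, 0, -0.1085],
    [0, 0, -0.1085],
    [0, 0, -0.1085],
  ],
)

```text
t: 1.6
tcp_pos: [0.4002, -0.099, 0.3205]
tool_rot: [0.0, 0.641, 0.767, -0.0]
contact_force: [0.9, 1.1, 1.0]
finger_gap: 0.0146
```

>>> carry_out(
  hand=[0, 0, 0, 0, 0, 0, 0, 0, 0, 0],
  dp=[
    [2.35, 1.81, 0.75],
    [2.02, 2.17, 0.75],
    [1.63, 2.48, 0.75],
    [1.2, 2.71, 0.75],
    [0.73, 2.87, 0.75],
    [0.25, 2.95, 0.75],
    [-0.24, 2.95, 0.75],
    [-0.72, 2.87, 0.75],
    [0, 0, 0],
    [0, 0, 0],
  ],
  turn=[
    [0, 0, -0.166],
    [0, 0, -0.166],
    [0, 0, -0.166],
    [0, 0, -0.166],
    [0, 0, -0.166],
    [0, 0, -0.166],
    [0, 0, -0.166],
    [0, 0, -0.166],
    [0, 0, 0],
    [0, 0, 0],
  ],
)

```text
t: 2.85
tcp_pos: [0.5096, 0.1093, 0.2601]
tool_rot: [-0.001, 0.035, 0.999, -0.0]
contact_force: [-0.5, -0.3, 0.3]
finger_gap: 0.0008
```

Run:
```python
from cell import telemetry, imaging
import cv2, numpy as np
s=telemetry.state(); print({k:np.round(v,4).tolist() for k,v in s.items()})
c=imaging.camera_model("wrist"); im,d=imaging.get_image("wrist"); cv2.imwrite("pics/w0.png",im); np.savez("wrist0.npz",im=im,d=d,**c); print(c)
```

```text
{'t': 2.85, 'qpos': [0.6779, 0.4072, -1.1815, 1.797, 0.402, 1.2117, 0.8798], 'joint_vel': [0.0166, -0.0183, 0.0044, 0.0019, 0.0003, -0.0014, 0.0032], 'effort': [-0.7159, -33.7412, -11.4004, -27.1457, -0.0464, 0.0422, 0.0128], 'tcp_pos': [0.5096, 0.1093, 0.2601], 'tool_rot': [-0.0005, 0.0347, 0.9994, -0.0002], 'contact_force': [-0.5028, -0.3409, 0.3362], 'ft_torque': [0.1028, -0.13, -0.0331], 'finger_gap': 0.0008}
{'K': array([[304.34330519,   0.        , 279.47888159],
       [  0.        , 304.34330519, 209.07013781],
       [  0.        ,   0.        ,   1.        ]]), 'k1': -0.03866899064219168, 'rvec': array([-2.15035353, -2.00598037, -0.25940278]), 'tvec': array([-0.14492762, -0.52735511,  0.31132209])}
```

View pics/w0.png

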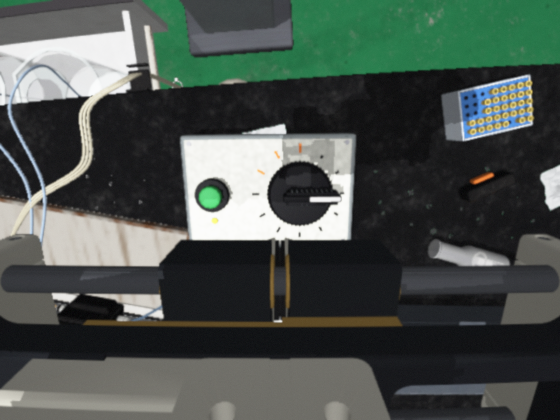

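The wrist view shows the dial at (299,193), its white line at (325,199) pointing right (towards +y), and the button at (210,197). The closed fingers are at the bottom centre, around (280,280).

```bash
cat > m.py <<'E'
from h import *
def meas(f):
    im,d,c=load(f); B,G,R=[im[...,i].astype(int) for i in range(3)]
    cut=235
    im=im.copy(); im[cut:]=128; hsv=cv2.cvtColor(im,cv2.COLOR_BGR2HSV)
    g=(hsv[...,0]>45)&(hsv[...,0]<85)&(hsv[...,1]>130)&(hsv[...,2]>60)
    return im,d,c,g
E
python3 - <<'E'
from m import *
im,d,c,g=meas("wrist0.npz")
m,cc,a=blob(g,(210,197)); b=onz(c,cc,.072)[0]; print('button',cc,a,b)
dk=(im.max(2)<75); m,cc,a=blob(dk,(299,193))
cnt=max(cv2.findContours(m.astype(np.uint8),0,1)[0],key=cv2.contourArea)
P=onz(c,cv2.convexHull(cnt).reshape(-1,2),.063); e=cv2.minEnclosingCircle(np.float32(P[:,:2])); print('dial',cc,a,e)
w=(im.min(2)>190); w[:, :305]=0; w[:,345:]=0; m2,c2,a2=blob(w,(325,199))
yx=np.argwhere(m2); P=onz(c,yx[:,::-1],.084); r=cv2.minAreaRect(np.float32(P[:,:2]*1000)); print('line',c2,a2,r)
A=np.array(e[0]); D=A-b[:2]; print('dist',np.hypot(*D),np.degrees(np.arctan2(D[1],D[0])))
L=P[:,:2].mean(0)-A; print('ptr',P[:,:2].mean(0),np.hypot(*L),np.degrees(np.arctan2(L[1],L[0])))
wp=(im.min(2)>110); m3,c3,a3=blob(wp,(230,160));
E
```

```text
button [209.86029412 196.81617647] 408 [0.51379639 0.02402547 0.072     ]
dial [299.14075767 192.53102547] 3062 ((0.5200214385986328, 0.13910755515098572), 0.044747475534677505)
line [330.43904448 211.85337727] 1214 ((530.3682861328125, 162.78961181640625), (47.7464599609375, 75.0201644897461), 87.26705932617188)
dist 0.1152503212731279 86.90375808577613
ptr [0.5400353  0.16892542] 0.035911836364135176 56.13034440559888
```

Run:
```python
from h import *
from cell import telemetry
s=telemetry.state()
a,w,_=plan(s['tcp_pos'],s['tool_rot'],[.492,.1766,.14],176.8,6); print(a.tolist(),w)
for S,r,f in ((.0175,.037,4),(.0175,.037,5)):
    A=np.array([-S,-r]); f=np.radians(f); R=np.array([[np.cos(f),-np.sin(f)],[np.sin(f),np.cos(f)]]); print((A-R@A)*100,f)
```

```text
[[0.37, 1.11, 2.0], [0.37, 1.11, 2.0], [0.37, 1.11, 2.01], [0.37, 1.11, 2.01], [0.36, 1.11, 2.01], [0.36, 1.11, 2.01]] [-0.0002 -0.0001 -0.0024]
[-0.26236186  0.11306082] 0.06981317007977318
[-0.32913553  0.13844293] 0.08726646259971647
```

>>> carry_out(
  hand=[0, 0, 0, 0, 0, 0, 0, 0, 0, 0, 0, 0],
  dp=[
    [0.37, 1.11, 2.0],
    [0.37, 1.11, 2.0],
    [0.37, 1.11, 2.01],
    [0.37, 1.11, 2.01],
    [0.36, 1.11, 2.01],
    [0.36, 1.11, 2.01],
    [0, 0, 0],
    [0, 0, 1.6],
    [0, 0, 1.6],
    [0, 0, 1.6],
    [0, 0, 1.4],
    [0, 0, 0],
  ],
  turn=[
    [0, 0, 0],
    [0, 0, 0],
    [0, 0, 0],
    [0, 0, 0],
    [0, 0, -0.014],
    [0, 0, 0],
    [0, 0, 0],
    [0, 0, 0],
    [0, 0, 0],
    [0, 0, 0],
    [0, 0, 0],
    [0, 0, 0],
  ],
)

```text
t: 4.4
tcp_pos: [0.4915, 0.1773, 0.0766]
tool_rot: [-0.001, 0.027, 1.0, -0.0]
contact_force: [0.0, 0.5, 0.7]
finger_gap: 0.0003
```

Run:
```python
from cell import telemetry, imaging
import cv2, numpy as np
s=telemetry.state(); print({k:np.round(s[k],4).tolist() for k in('t','tcp_pos','tool_rot','contact_force')})
o=[]
for n in("wrist","side"):
    c=imaging.camera_model(n); im,d=imaging.get_image(n); np.savez(n+"1.npz",im=im,d=d,**c); o.append(im)
o[1]=cv2.resize(o[1][200:360,190:400],(551,420)); o=[cv2.resize(x,(400,300)) for x in o]
cv2.imwrite("pics/1.png",np.hstack(o))
```

```text
{'t': 4.4, 'tcp_pos': [0.4915, 0.1773, 0.0766], 'tool_rot': [-0.0012, 0.0268, 0.9996, -0.0003], 'contact_force': [0.0052, 0.531, 0.6655]}
```

View pics/1.png

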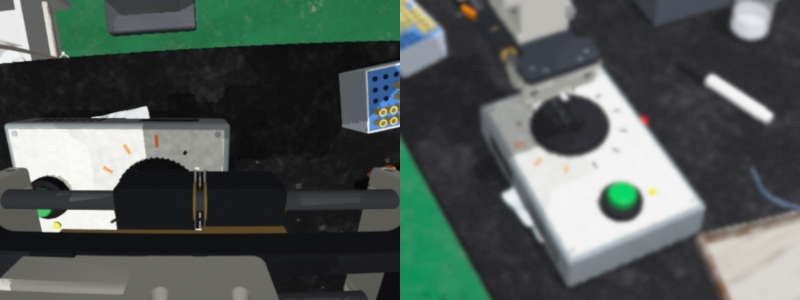

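The side view (right half) shows the closed fingers just beside the pointer on its -x side, with the pointer white end at about (565,97). In the wrist view (left half) the fingers are over the dial edge, nothing is touched and the force is about 0. Next I move in until they touch.

>>> carry_out(
  hand=[0, 0, 0, 0],
  dp=[
    [-0.4, 0, 0],
    [-0.4, 0, 0],
    [-0.2, 0, 0],
    [0, 0, 0],
  ],
  turn=[
    [0, 0, 0],
    [0, 0, 0],
    [0, 0, 0],
    [0, 0, 0],
  ],
)

```text
t: 5.0
tcp_pos: [0.5027, 0.1771, 0.0781]
tool_rot: [0.0, 0.027, 1.0, 0.0]
contact_force: [-0.2, 1.0, 0.3]
finger_gap: 0.0004
```

>>> carry_out(
  hand=[0, 0, 0],
  dp=[
    [-0.15, 0, 0],
    [-0.1, 0, 0],
    [0, 0, 0],
  ],
  turn=[
    [0, 0, 0],
    [0, 0, 0],
    [0, 0, 0],
  ],
)

```text
t: 5.38
tcp_pos: [0.505, 0.177, 0.078]
tool_rot: [0.0, 0.027, 1.0, 0.0]
contact_force: [-0.6, 0.4, 0.1]
finger_gap: 0.0006
```

Force is still about 0, so contact is only just beginning (s about 17 mm). I start the arc about the axis at 4° per row.

>>> carry_out(
  hand=[0, 0, 0, 0, 0],
  dp=[
    [-0.265, 0.11, 0],
    [-0.265, 0.11, 0],
    [-0.265, 0.11, 0],
    [-0.265, 0.11, 0],
    [0, 0, 0],
  ],
  turn=[
    [0, 0, 0.07],
    [0, 0, 0.07],
    [0, 0, 0.07],
    [0, 0, 0.07],
    [0, 0, 0],
  ],
)

```text
t: 6.0
tcp_pos: [0.5162, 0.1797, 0.0781]
tool_rot: [0.0, 0.166, 0.986, -0.0]
contact_force: [0.4, -0.3, -0.2]
finger_gap: 0.0001
```

```bash
cat > st.py <<'E'
from cell import telemetry, imaging
import cv2, numpy as np, sys
s=telemetry.state(); print({k:np.round(s[k],4).tolist() for k in('t','tcp_pos','tool_rot','contact_force','qpos')})
q=s['tool_rot']; th=np.degrees(2*np.arctan2(q[2],q[1]))-90; t=np.radians(th)
v=s['tcp_pos'][:2]-np.array([.520,.138])
print('theta',th,'r',v@[np.cos(t),np.sin(t)],'s',v@[-np.sin(t),np.cos(t)])
E
cat > look.py <<'E'
import sys
from h import *
from cell import imaging
k=sys.argv[1]; o=[]
for n,(x,y) in (("scene",(328,201)),("side",(279,266))):
    im,d=imaging.get_image(n); np.savez(n+k+".npz",im=im,d=d,**imaging.camera_model(n)); o.append(cv2.resize(im[y-36:y+36,x-48:x+48],(400,300),interpolation=2))
cv2.imwrite(f"pics/{k}.png",np.hstack(o))
E
python3 st.py
```

```text
{'t': 6.0, 'tcp_pos': [0.5162, 0.1797, 0.0781], 'tool_rot': [0.0002, 0.1658, 0.9862, -0.0], 'contact_force': [0.4453, -0.2703, -0.158], 'qpos': [0.2976, 0.6327, -0.8901, 1.906, 0.6238, 0.9061, 0.3342]}
theta 70.90778532342259 r 0.038159295651979515 s 0.017203407998716762
```

>>> carry_out(
  hand=[0, 0, 0, 0],
  dp=[
    [-0.265, 0.11, 0],
    [-0.265, 0.11, 0],
    [-0.265, 0.11, 0],
    [-0.265, 0.11, 0],
  ],
  turn=[
    [0, 0, 0.07],
    [0, 0, 0.07],
    [0, 0, 0.07],
    [0, 0, 0.07],
  ],
)

```text
t: 6.5
tcp_pos: [0.5273, 0.1791, 0.078]
tool_rot: [-0.0, 0.302, 0.953, -0.0]
contact_force: [-0.5, -0.2, -0.7]
finger_gap: 0.0004
```

>>> carry_out(
  hand=[0, 0],
  dp=[
    [-0.265, 0.11, 0],
    [0, 0, 0],
  ],
  turn=[
    [0, 0, 0.07],
    [0, 0, 0],
  ],
)

```text
t: 6.75
tcp_pos: [0.5303, 0.1785, 0.078]
tool_rot: [0.0, 0.334, 0.942, -0.0]
contact_force: [-0.2, 0.3, 0.3]
finger_gap: 0.0003
```

```bash
python3 st.py; python3 look.py 2
```

```text
{'t': 6.75, 'tcp_pos': [0.5303, 0.1785, 0.078], 'tool_rot': [0.0001, 0.3344, 0.9424, -0.0001], 'contact_force': [-0.1611, 0.2615, 0.2649], 'qpos': [0.2423, 0.6174, -0.8048, 1.8757, 0.5658, 0.8924, 0.0487]}
theta 50.92778724425858 r 0.03787967403008713 s 0.017518865837289673
```

View pics/2.png

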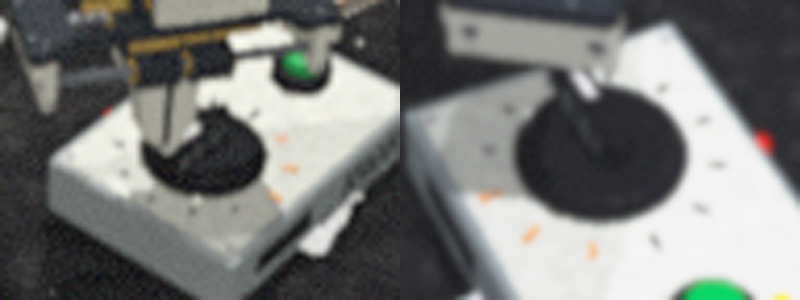

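Run:
```python
from h import *
for n,(x,y) in (("scene",(328,201)),("side",(279,266))):
    im,d,c=load(n+"2.npz"); 
    for th in (86.8,56.8,26.8):
        t=np.radians(th); P=[[.52+r*np.cos(t),.138+r*np.sin(t),.084] for r in(10,0.01,.03,.046)][1:]
        print(n,th,((proj(c,P)-[x-48,y-36])*400/96+([400,0] if n=='side' else [0,0])).round().tolist())
    print('tip',((proj(c,[[.5303,.1785,.070]])-[x-48,y-36])*400/96).round())
    x0=im[y-36:y+36,x-48:x+48]; cv2.imwrite("pics/%sb.png"%n,x0)
```

```text
scene 86.8 [[197.0, 128.0], [178.0, 143.0], [162.0, 156.0]]
scene 56.8 [[192.0, 124.0], [163.0, 130.0], [140.0, 135.0]]
scene 26.8 [[191.0, 118.0], [160.0, 114.0], [135.0, 111.0]]
tip [[156. 163.]]
side 86.8 [[583.0, 91.0], [565.0, 63.0], [550.0, 42.0]]
side 56.8 [[594.0, 89.0], [596.0, 59.0], [598.0, 35.0]]
side 26.8 [[604.0, 92.0], [627.0, 67.0], [645.0, 47.0]]
tip [[170.  63.]]
```

```bash
python3 - <<'E'
from h import *
for k in "02":
  for n,(x,y),pts in (("scene",(328,201),[(195,130),(165,140),(165,125),(150,120),(175,100)]),("side",(279,266),[(185,85),(178,75),(190,92),(165,100),(200,30)])):
    im,d,c=load(n+k+".npz")
    for p in pts:
        uv=np.round(np.array(p)/(400/96)+[x-48,y-36]).astype(int); o,r=rays(c,uv); print(k,n,p,im[uv[1],uv[0]],(o+r*d[uv[1],uv[0]]).round(3))
  im,d,c=load("side"+k+".npz"); x,y=279,266
  cv2.imwrite(f"pics/s{k}.png",cv2.resize(im[y-40:y+20,x-40:x+40],(400,300),interpolation=cv2.INTER_CUBIC))
E
python3 -c "
import cv2,numpy as np
cv2.imwrite('pics/s02.png',np.hstack([cv2.imread('pics/s%d.png'%k) for k in (0,2)]))"
```

```text
0 scene (195, 130) [175 177 177] [[0.522 0.147 0.082]]
0 scene (165, 140) [207 210 211] [[0.531 0.166 0.079]]
0 scene (165, 125) [52 42 49] [[0.549 0.138 0.065]]
0 scene (150, 120) [181 190 190] [[0.564 0.135 0.058]]
0 scene (175, 100) [221 231 230] [[0.569 0.097 0.049]]
0 side (185, 85) [237 235 235] [[0.523 0.153 0.083]]
0 side (178, 75) [235 233 232] [[0.524 0.158 0.084]]
0 side (190, 92) [196 191 192] [[0.524 0.146 0.083]]
0 side (165, 100) [66 62 59] [[0.515 0.153 0.075]]
0 side (200, 30) [52 49 48] [[ 0.591  0.253 -0.001]]
2 scene (195, 130) [160 164 165] [[0.522 0.147 0.082]]
2 scene (165, 140) [124 131 131] [[0.52  0.185 0.098]]
2 scene (165, 125) [85 90 91] [[0.521 0.185 0.111]]
2 scene (150, 120) [151 162 164] [[0.527 0.196 0.119]]
2 scene (175, 100) [144 157 157] [[0.517 0.185 0.133]]
2 side (185, 85) [227 224 224] [[0.523 0.153 0.083]]
2 side (178, 75) [216 213 213] [[0.525 0.159 0.083]]
2 side (190, 92) [184 179 180] [[0.524 0.145 0.085]]
2 side (165, 100) [67 63 61] [[0.515 0.154 0.074]]
2 side (200, 30) [123 124 124] [[0.493 0.087 0.192]]
```

View pics/s02.png

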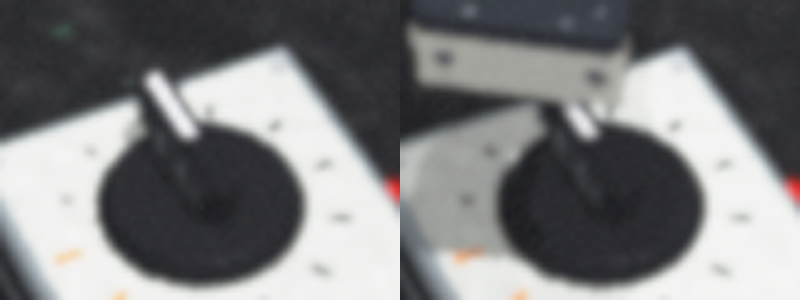

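The pointer has not moved: its white line is at the same place in both crops, (170,105) before and (580,120) now. I check from depth where the fingertip really is.

Run:
```python
from h import *
v,u=np.mgrid[0:420,0:560]
for n in("scene","side"):
    _,d0,c=load(n+"0.npz"); im,d,c=load(n+"2.npz"); o,r=rays(c,np.c_[u.ravel(),v.ravel()]); print(n,'cam',o.round(3))
    k=((d0-d>.008)&(d>0)).ravel(); P=(o+r*d.ravel()[:,None])[k]; UV=np.c_[u.ravel(),v.ravel()][k]
    m=(P[:,2]<.13)&(abs(P[:,0]-.53)<.06)&(abs(P[:,1]-.178)<.06); P=P[m];UV=UV[m]; i=np.argsort(P[:,2])
    for j in i[:40:3]: print(UV[j],P[j].round(3))
    for z in (.08,.09,.1,.11,.12): 
        s=P[abs(P[:,2]-z)<.005]; print(z,len(s),*( [s.min(0).round(3),s.max(0).round(3)] if len(s) else []))
```

```text
scene cam [0.06  0.957 0.879]
[285 369] [ 0.579  0.229 -0.806]
[314 363] [ 0.502  0.138 -0.801]
[312 359] [ 0.519  0.128 -0.8  ]
[310 361] [ 0.519  0.141 -0.799]
[319 367] [ 0.476  0.141 -0.799]
[301 365] [ 0.537  0.178 -0.798]
[312 371] [ 0.487  0.173 -0.798]
[315 361] [ 0.503  0.13  -0.798]
[316 366] [ 0.487  0.145 -0.797]
[302 372] [ 0.516  0.201 -0.797]
[309 366] [ 0.509  0.163 -0.797]
[293 357] [ 0.583  0.171 -0.797]
[305 381] [ 0.484  0.225 -0.796]
[302 377] [ 0.503  0.219 -0.796]
0.08 1 [0.522 0.152 0.085] [0.522 0.152 0.085]
0.09 4 [0.521 0.178 0.086] [0.527 0.189 0.094]
0.1 24 [0.513 0.173 0.095] [0.531 0.196 0.105]
0.11 40 [0.512 0.17  0.105] [0.548 0.198 0.115]
0.12 38 [0.51  0.171 0.115] [0.546 0.202 0.125]
side cam [ 0.225 -0.368  0.721]
[266 418] [ 0.518  0.188 -0.8  ]
0.08 0
0.09 0
0.1 0
0.11 0
0.12 0
```

Depth puts the fingertip at z of about 0.088, while the TCP reading implied 0.070. The closed fingers therefore passed over the 84 mm pointer without touching it. I go back to the start of the arc, raised, and come down carefully.

Run:
```python
from h import *
from cell import telemetry
s=telemetry.state()
a,w,_=plan(s['tcp_pos'],s['tool_rot'],[.490,.178,.085],176.8,5); print(a.tolist(),w)
```

```text
[[0.62, -0.51, -0.14], [0.67, -0.43, -0.14], [0.72, -0.34, -0.14], [0.76, -0.25, -0.14], [0.79, -0.15, -0.14]] [-0.     -0.     -0.1251]
```

>>> carry_out(
  hand=[0, 0, 0, 0, 0, 0, 0, 0],
  dp=[
    [0, 0, -1.4],
    [0.62, -0.51, 0],
    [0.67, -0.43, 0],
    [0.72, -0.34, 0],
    [0.76, -0.25, 0],
    [0.79, -0.15, 0],
    [0, 0, 1.4],
    [0, 0, 0],
  ],
  turn=[
    [0, 0, 0],
    [0, 0, -0.125],
    [0, 0, -0.125],
    [0, 0, -0.125],
    [0, 0, -0.125],
    [0, 0, -0.125],
    [0, 0, 0],
    [0, 0, 0],
  ],
)

```text
t: 7.85
tcp_pos: [0.4899, 0.1775, 0.0771]
tool_rot: [-0.001, 0.031, 1.0, -0.0]
contact_force: [-0.7, 0.9, -0.2]
finger_gap: 0.0001
```

```bash
python3 st.py; python3 look.py 3
python3 - <<'E'
from h import *
v,u=np.mgrid[0:420,0:560]
for n in("scene","side"):
    _,d0,c=load(n+"0.npz"); im,d,c=load(n+"3.npz"); o,r=rays(c,np.c_[u.ravel(),v.ravel()])
    k=((d0-d>.006)&(d>0)).ravel(); P=(o+r*d.ravel()[:,None])[k]
    for z in (.07,.08,.09,.1,.11,.12): 
        s=P[(abs(P[:,2]-z)<.005)&(abs(P[:,0]-.49)<.06)&(abs(P[:,1]-.178)<.06)]; print(n,z,len(s),*( [s.min(0).round(3),s.max(0).round(3)] if len(s) else []))
E
```

```text
{'t': 7.85, 'tcp_pos': [0.4899, 0.1775, 0.0771], 'tool_rot': [-0.0007, 0.0306, 0.9995, -0.0004], 'contact_force': [-0.654, 0.9472, -0.244], 'qpos': [0.3494, 0.6282, -0.9624, 1.9653, 0.6617, 0.9021, 0.5483]}
theta 86.49517088559222 r 0.03763672706667371 s 0.03241649585258766
scene 0.07 3 [0.496 0.13  0.067] [0.521 0.184 0.07 ]
scene 0.08 0
scene 0.09 2 [0.479 0.175 0.092] [0.482 0.176 0.094]
scene 0.1 13 [0.477 0.164 0.096] [0.482 0.191 0.104]
scene 0.11 32 [0.477 0.161 0.106] [0.494 0.198 0.115]
scene 0.12 31 [0.477 0.163 0.115] [0.493 0.2   0.125]
side 0.07 0
side 0.08 0
side 0.09 1 [0.479 0.182 0.093] [0.479 0.182 0.093]
side 0.1 14 [0.478 0.168 0.095] [0.48  0.19  0.104]
side 0.11 22 [0.477 0.164 0.105] [0.48  0.196 0.114]
side 0.12 6 [0.477 0.164 0.115] [0.479 0.189 0.117]
```

View pics/3.png

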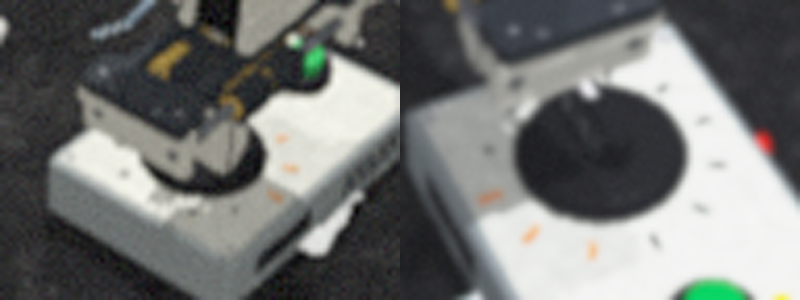

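Both cameras now put the tip at z of about 0.090 with the TCP at 0.077, so the closed tip ends about 14 mm behind the TCP. I go down about 20 mm in steps, watching the force.

>>> carry_out(
  hand=[0, 0, 0, 0],
  dp=[
    [0, 0, 0.6],
    [0, 0, 0.6],
    [0, 0, 0.4],
    [0, 0, 0],
  ],
  turn=[
    [0, 0, 0],
    [0, 0, 0],
    [0, 0, 0],
    [0, 0, 0],
  ],
)

```text
t: 8.45
tcp_pos: [0.49, 0.1781, 0.0616]
tool_rot: [-0.0, 0.029, 1.0, -0.0]
contact_force: [0.6, 0.2, 0.1]
finger_gap: 0.0002
```

```bash
python3 st.py; python3 look.py 4
python3 - <<'E'
from h import *
v,u=np.mgrid[0:420,0:560]
for n in("scene","side"):
    _,d0,c=load(n+"0.npz"); im,d,c=load(n+"4.npz"); o,r=rays(c,np.c_[u.ravel(),v.ravel()])
    k=((d0-d>.006)&(d>0)).ravel(); P=(o+r*d.ravel()[:,None])[k]
    for z in (.06,.065,.07,.075,.08,.085,.09,.1): 
        s=P[(abs(P[:,2]-z)<.0025)&(abs(P[:,0]-.49)<.06)&(abs(P[:,1]-.178)<.06)]; print(n,z,len(s),*( [s.min(0).round(3),s.max(0).round(3)] if len(s) else []))
E
```

```text
{'t': 8.45, 'tcp_pos': [0.49, 0.1781, 0.0616], 'tool_rot': [-0.0004, 0.0293, 0.9996, -0.0001], 'contact_force': [0.6104, 0.2393, 0.0847], 'qpos': [0.3312, 0.6497, -0.94, 1.9732, 0.6884, 0.8767, 0.5299]}
theta 86.63770507122089 r 0.0382993057096854 s 0.0323384319375079
scene 0.06 1 [0.487 0.163 0.059] [0.487 0.163 0.059]
scene 0.065 2 [0.482 0.124 0.064] [0.487 0.131 0.064]
scene 0.07 0
scene 0.075 1 [0.479 0.182 0.077] [0.479 0.182 0.077]
scene 0.08 6 [0.479 0.173 0.078] [0.482 0.183 0.082]
scene 0.085 5 [0.478 0.17  0.083] [0.48  0.185 0.087]
scene 0.09 12 [0.478 0.166 0.088] [0.492 0.195 0.092]
scene 0.1 16 [0.478 0.164 0.098] [0.493 0.197 0.102]
side 0.06 0
side 0.065 0
side 0.07 0
side 0.075 0
side 0.08 2 [0.478 0.179 0.08 ] [0.479 0.181 0.082]
side 0.085 8 [0.477 0.172 0.083] [0.48  0.193 0.086]
side 0.09 13 [0.477 0.167 0.088] [0.48  0.193 0.092]
side 0.1 7 [0.477 0.165 0.098] [0.479 0.19  0.102]
```

View pics/4.png

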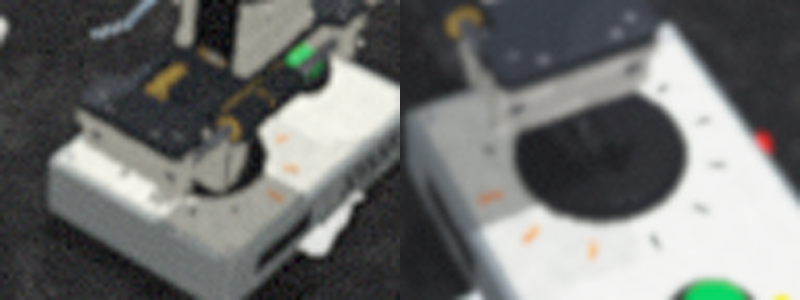

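The tip now stands at about 0.076, tapered and narrow at the end (about 10 mm), with no force. I go down 8 mm more.

>>> carry_out(
  hand=[0, 0, 0, 0],
  dp=[
    [0, 0, 0.3],
    [0, 0, 0.3],
    [0, 0, 0.2],
    [0, 0, 0],
  ],
  turn=[
    [0, 0, 0],
    [0, 0, 0],
    [0, 0, 0],
    [0, 0, 0],
  ],
)

```text
t: 9.05
tcp_pos: [0.4902, 0.1781, 0.0538]
tool_rot: [-0.0, 0.029, 1.0, -0.0]
contact_force: [-1.4, -0.8, 0.7]
finger_gap: 0.0005
```

>>> carry_out(
  hand=[0, 0, 0, 0, 0],
  dp=[
    [-0.4, 0, 0],
    [-0.4, 0, 0],
    [-0.4, 0, 0],
    [-0.2, 0, 0],
    [0, 0, 0],
  ],
  turn=[
    [0, 0, 0],
    [0, 0, 0],
    [0, 0, 0],
    [0, 0, 0],
    [0, 0, 0],
  ],
)

```text
t: 9.68
tcp_pos: [0.5045, 0.1773, 0.054]
tool_rot: [0.0, 0.03, 1.0, 0.0]
contact_force: [-0.8, 0.9, 0.5]
finger_gap: 0.0004
```

>>> carry_out(
  hand=[0, 0, 0],
  dp=[
    [-0.2, 0, 0],
    [-0.2, 0, 0],
    [0, 0, 0],
  ],
  turn=[
    [0, 0, 0],
    [0, 0, 0],
    [0, 0, 0],
  ],
)

```text
t: 10.05
tcp_pos: [0.5076, 0.1773, 0.0539]
tool_rot: [-0.001, 0.029, 1.0, -0.0]
contact_force: [-3.0, 0.7, 2.2]
finger_gap: 0.0002
```

>>> carry_out(
  hand=[0, 0, 0],
  dp=[
    [-0.2, 0, 0],
    [-0.1, 0, 0],
    [0, 0, 0],
  ],
  turn=[
    [0, 0, 0],
    [0, 0, 0],
    [0, 0, 0],
  ],
)

```text
t: 10.42
tcp_pos: [0.5116, 0.1773, 0.0541]
tool_rot: [0.0, 0.029, 1.0, 0.0]
contact_force: [-1.8, 1.6, -0.1]
finger_gap: 0.0003
```

Contact came at s of about 14.5 mm with about 3 N. I plan the flush arc with that offset.

```bash
cat > arc.py <<'E'
import sys
from h import *
from cell import telemetry
s=telemetry.state(); th1,n=float(sys.argv[1]),int(sys.argv[2]); S=.0145; r=.038; A=np.array([.520,.138])
q=s['tool_rot']; th0=np.degrees(2*np.arctan2(q[2],q[1]))-90
p=s['tcp_pos'][:2]; out=[]
P=lambda th:A+r*np.array([np.cos(th),np.sin(th)])+S*np.array([-np.sin(th),np.cos(th)])
for i in range(n):
    a=np.radians(th0+(th1-th0)*i/n); b=np.radians(th0+(th1-th0)*(i+1)/n); p2=P(b); d=(p2-p)*100; p=p2
    out.append([round(float(d@[-np.sin(a),np.cos(a)]),2),round(float(d@[np.cos(a),np.sin(a)]),2),0])
print(th0,out,'turn',round(np.radians(th0-th1)/n,4))
E
python3 st.py; python3 arc.py 36.8 12
```

```text
{'t': 10.425, 'tcp_pos': [0.5116, 0.1773, 0.0541], 'tool_rot': [0.0003, 0.0293, 0.9996, 0.0003], 'contact_force': [-1.8239, 1.5884, -0.1309], 'qpos': [0.3183, 0.6859, -0.9184, 1.9294, 0.7067, 0.8862, 0.5442]}
theta 86.64297808184153 r 0.03878965947009744 s 0.010656037334721443
86.64297808184153 [[0.11, 0.02, 0], [-0.28, 0.1, 0], [-0.28, 0.1, 0], [-0.28, 0.1, 0], [-0.28, 0.1, 0], [-0.28, 0.1, 0], [-0.28, 0.1, 0], [-0.28, 0.1, 0], [-0.28, 0.1, 0], [-0.28, 0.1, 0], [-0.28, 0.1, 0], [-0.28, 0.1, 0]] turn 0.0725
```

>>> carry_out(
  hand=[0, 0, 0, 0, 0, 0, 0, 0, 0],
  dp=[
    [0.1, 0, 0],
    [-0.28, 0.1, 0],
    [-0.28, 0.1, 0],
    [-0.28, 0.1, 0],
    [-0.28, 0.1, 0],
    [-0.28, 0.1, 0],
    [-0.28, 0.1, 0],
    [-0.28, 0.1, 0],
    [0, 0, 0],
  ],
  turn=[
    [0, 0, 0.0725],
    [0, 0, 0.0725],
    [0, 0, 0.0725],
    [0, 0, 0.0725],
    [0, 0, 0.0725],
    [0, 0, 0.0725],
    [0, 0, 0.0725],
    [0, 0, 0.0725],
    [0, 0, 0],
  ],
)

```text
t: 11.55
tcp_pos: [0.5313, 0.1766, 0.0541]
tool_rot: [0.0, 0.314, 0.949, -0.0]
contact_force: [-1.7, 0.4, 0.9]
finger_gap: 0.0005
```

```bash
cat > ptr.py <<'E'
import sys
from h import *
from cell import imaging
n="side"; c=imaging.camera_model(n); im,d=imaging.get_image(n); np.savez(f"side{sys.argv[1]}.npz",im=im,d=d,**c)
v,u=np.mgrid[0:420,0:560]; o,r=rays(c,np.c_[u.ravel(),v.ravel()]); P=o+r*d.ravel()[:,None]
h=np.hypot(P[:,0]-.52,P[:,1]-.138)
w=(im.min(2).ravel()>150)&(abs(P[:,2]-.083)<.005)&(h<.05); Q=P[w][:,:2]-[.52,.138]
print('white',w.sum()); 
if w.sum(): m=Q.mean(0); print(m.round(4),'ang',np.degrees(np.arctan2(m[1],m[0])))
k=(P[:,2]>.073)&(P[:,2]<.086)&(h<.03); Q=P[k][:,:2]-[.52,.138]; e=np.linalg.svd(Q-Q.mean(0),full_matrices=False)[2][0]; print('bar',k.sum(),Q.mean(0).round(4),np.degrees(np.arctan2(e[1],e[0])))
E
python3 st.py; python3 ptr.py 5
```

```text
{'t': 11.55, 'tcp_pos': [0.5313, 0.1766, 0.0541], 'tool_rot': [0.0004, 0.3138, 0.9495, -0.0001], 'contact_force': [-1.6709, 0.4311, 0.9384], 'qpos': [0.2279, 0.6523, -0.7824, 1.8863, 0.6037, 0.8554, 0.0671]}
theta 53.41976159206595 r 0.037776717894550095 s 0.013941836795120338
white 0
bar 103 [-0.0039 -0.0129] -129.37912548806173
```

The pointer is now following: the bar is at about 51° and the tool at 53°. I carry on round.

>>> carry_out(
  hand=[0, 0, 0, 0, 0, 0, 0, 0, 0, 0, 0, 0, 0, 0],
  dp=[
    [-0.28, 0.1, 0],
    [-0.28, 0.1, 0],
    [-0.28, 0.1, 0],
    [-0.28, 0.1, 0],
    [-0.28, 0.1, 0],
    [-0.28, 0.1, 0],
    [-0.28, 0.1, 0],
    [-0.28, 0.1, 0],
    [-0.28, 0.1, 0],
    [-0.28, 0.1, 0],
    [-0.28, 0.1, 0],
    [-0.28, 0.1, 0],
    [-0.28, 0.1, 0],
    [0, 0, 0],
  ],
  turn=[
    [0, 0, 0.0725],
    [0, 0, 0.0725],
    [0, 0, 0.0725],
    [0, 0, 0.0725],
    [0, 0, 0.0725],
    [0, 0, 0.0725],
    [0, 0, 0.0725],
    [0, 0, 0.0725],
    [0, 0, 0.0725],
    [0, 0, 0.0725],
    [0, 0, 0.0725],
    [0, 0, 0.0725],
    [0, 0, 0.0725],
    [0, 0, 0],
  ],
)

```text
t: 13.35
tcp_pos: [0.5592, 0.1515, 0.0542]
tool_rot: [0.0, 0.71, 0.704, 0.0]
contact_force: [-0.2, 0.0, 0.2]
finger_gap: 0.0004
```

```bash
python3 st.py; python3 ptr.py 6; python3 arc.py -25 6
```

```text
{'t': 13.35, 'tcp_pos': [0.5592, 0.1515, 0.0542], 'tool_rot': [0.0005, 0.7104, 0.7038, 0.0001], 'contact_force': [-0.1954, 0.0242, 0.1772], 'qpos': [0.1155, 0.6077, -0.5581, 1.8429, 0.4305, 0.8129, -0.6729]}
theta -0.5282591136706003 r 0.03902572811958297 s 0.013907095080376361
white 59
[ 0.0339 -0.0032] ang -5.332505852618305
bar 219 [ 0.0051 -0.0062] -178.7352752940067
-0.47810267445420607 [[-0.23, 0.01, 0], [-0.27, 0.09, 0], [-0.27, 0.09, 0], [-0.27, 0.09, 0], [-0.27, 0.09, 0], [-0.27, 0.09, 0]] turn 0.0713
```

The pointer rests near -3°, which is three clicks on. Last click now, stopping short of flush.

>>> carry_out(
  hand=[0, 0, 0, 0, 0, 0, 0],
  dp=[
    [-0.27, 0.09, 0],
    [-0.27, 0.09, 0],
    [-0.27, 0.09, 0],
    [-0.27, 0.09, 0],
    [-0.27, 0.09, 0],
    [-0.15, 0.05, 0],
    [0, 0, 0],
  ],
  turn=[
    [0, 0, 0.0713],
    [0, 0, 0.0713],
    [0, 0, 0.0713],
    [0, 0, 0.0713],
    [0, 0, 0.0713],
    [0, 0, 0.04],
    [0, 0, 0],
  ],
)

```text
t: 14.28
tcp_pos: [0.5609, 0.1363, 0.054]
tool_rot: [0.0, 0.835, 0.55, -0.0]
contact_force: [0.2, 1.0, -0.2]
finger_gap: 0.0007
```

```bash
python3 st.py; python3 ptr.py 7
```

```text
{'t': 14.275, 'tcp_pos': [0.5609, 0.1363, 0.054], 'tool_rot': [0.0001, 0.8351, 0.5501, -0.0001], 'contact_force': [0.244, 0.9606, -0.1597], 'qpos': [0.0731, 0.5834, -0.4642, 1.8498, 0.3548, 0.7907, -0.9833]}
theta -23.245782761266796 r 0.0382579439362603 s 0.014620377174166956
white 47
[ 0.034  -0.0173] ang -26.92295039967662
bar 212 [ 0.0034 -0.0078] 149.88295686853945
```

>>> carry_out(
  hand=[0, 0, 0, 0, 0, 0, 0, 0, 0],
  dp=[
    [0.5, 0, 0],
    [0.8, 0, 0],
    [0.8, 0, 0],
    [0, 0, -2],
    [0, 0, -4],
    [0, 0, -4],
    [3, 0, -3],
    [5, 0, 0],
    [0, 0, 0],
  ],
  turn=[
    [0, 0, 0],
    [0, 0, 0],
    [0, 0, 0],
    [0, 0, 0],
    [0, 0, 0],
    [0, 0, 0],
    [0, 0, 0],
    [0, 0, 0],
    [0, 0, 0],
  ],
)

```text
t: 15.45
tcp_pos: [0.6011, 0.2347, 0.1864]
tool_rot: [-0.001, 0.834, 0.552, 0.002]
contact_force: [-1.2, 0.1, -1.0]
finger_gap: 0.0003
```

```bash
python3 st.py; python3 ptr.py 8; python3 look.py 8
```

```text
{'t': 15.45, 'tcp_pos': [0.6011, 0.2347, 0.1864], 'tool_rot': [-0.0011, 0.8339, 0.5519, 0.0022], 'contact_force': [-1.23, 0.0565, -1.0437], 'qpos': [-0.0341, 0.5313, -0.5294, 1.5875, 0.2886, 1.0977, -1.0361]}
theta -23.00023239259349 r 0.03685809842961223 s 0.12073807088649147
white 55
[ 0.0266 -0.0184] ang -34.68009248908767
bar 199 [ 0.0023 -0.0075] -33.56567888991535
```

View pics/8.png

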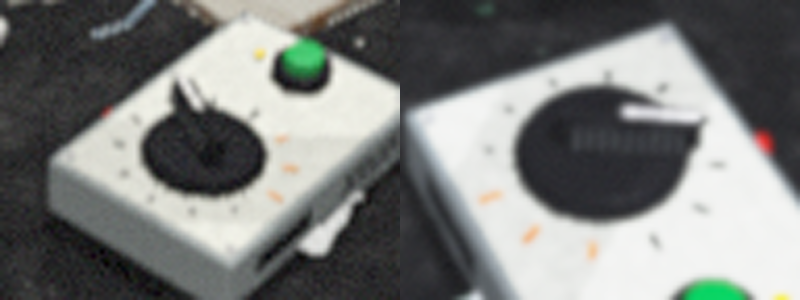

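The pointer now lies at -34° and the target was -33°, so it is four clicks on: the side view shows the white line from (625,112) to (700,118). Now the button, at (0.514, 0.024).

Run:
```python
from h import *
from cell import telemetry
s=telemetry.state()
a,w,_=plan(s['tcp_pos'],s['tool_rot'],[.514,.024,.11],67,7); print(a.tolist(),w)
```

```text
[[-3.17, 0.02, 1.07], [-3.17, 0.02, 1.07], [-3.17, 0.01, 1.06], [-3.17, 0.01, 1.06], [-3.17, 0.01, 1.06], [-3.17, 0.01, 1.06], [-3.17, 0.0, 1.06]] [ 0.      0.0002 -0.0008]
```

>>> carry_out(
  hand=[0, 0, 0, 0, 0, 0, 0, 0],
  dp=[
    [-3.17, 0.01, 0.5],
    [-3.17, 0.01, 0.5],
    [-3.17, 0.01, 0.5],
    [-3.17, 0.01, 0.5],
    [-3.17, 0.01, 1.5],
    [-3.17, 0.01, 2.0],
    [-3.17, 0, 2.0],
    [0, 0, 0],
  ],
  turn=[
    [0, 0, 0],
    [0, 0, 0],
    [0, 0, 0],
    [0, 0, 0],
    [0, 0, 0],
    [0, 0, 0],
    [0, 0, 0],
    [0, 0, 0],
  ],
)

```text
t: 16.6
tcp_pos: [0.5104, 0.0203, 0.1075]
tool_rot: [-0.0, 0.837, 0.547, -0.003]
contact_force: [0.8, 0.5, 0.4]
finger_gap: 0.0003
```

>>> carry_out(
  hand=[0, 0, 0, 0, 0],
  dp=[
    [0, 0, 1],
    [0, 0, 1],
    [0, 0, 1],
    [0, 0, 1],
    [0, 0, 0],
  ],
  turn=[
    [0, 0, 0],
    [0, 0, 0],
    [0, 0, 0],
    [0, 0, 0],
    [0, 0, 0],
  ],
)

```text
t: 17.23
tcp_pos: [0.5128, 0.0255, 0.0679]
tool_rot: [-0.001, 0.835, 0.55, -0.001]
contact_force: [-0.7, -0.2, -0.2]
finger_gap: 0.0004
```

```bash
python3 st.py; python3 ptr.py 9; python3 look.py 9
python3 - <<'E'
from h import *
v,u=np.mgrid[0:420,0:560]
for n in("scene","side"):
    _,d0,c=load(n+"0.npz"); im,d,c=load(n+"9.npz"); o,r=rays(c,np.c_[u.ravel(),v.ravel()])
    k=((d0-d>.006)&(d>0)).ravel(); P=(o+r*d.ravel()[:,None])[k]
    for z in (.07,.075,.08,.085,.09,.1): 
        s=P[(abs(P[:,2]-z)<.0025)&(abs(P[:,0]-.514)<.04)&(abs(P[:,1]-.024)<.04)]; print(n,z,len(s),*( [s.min(0).round(3),s.max(0).round(3)] if len(s) else []))
b=[]
for n,(x,y) in (("scene",(345,185)),("side",(300,290))):
    im,_,_=load(n+"9.npz"); b.append(cv2.resize(im[y-36:y+36,x-48:x+48],(400,300),interpolation=2))
cv2.imwrite("pics/9.png",np.hstack(b))
E
```

```text
{'t': 17.225, 'tcp_pos': [0.5128, 0.0255, 0.0679], 'tool_rot': [-0.0006, 0.8352, 0.5499, -0.0008], 'contact_force': [-0.6559, -0.2262, -0.1673], 'qpos': [0.281, 0.4681, -0.4661, 1.9988, 0.3034, 0.7439, -0.7741]}
theta -23.278382439444584 r 0.03779090633426357 s -0.10616247436764234
white 0
scene 0.07 2 [0.517 0.029 0.071] [0.527 0.04  0.072]
scene 0.075 3 [0.503 0.029 0.074] [0.521 0.036 0.075]
scene 0.08 0
scene 0.085 2 [0.514 0.034 0.085] [0.52  0.039 0.087]
scene 0.09 7 [0.51  0.032 0.088] [0.525 0.039 0.092]
scene 0.1 24 [0.493 0.022 0.098] [0.532 0.045 0.102]
side 0.07 0
side 0.075 0
side 0.08 0
side 0.085 5 [0.505 0.015 0.086] [0.511 0.018 0.087]
side 0.09 18 [0.5   0.013 0.088] [0.518 0.021 0.092]
side 0.1 35 [0.494 0.009 0.098] [0.523 0.038 0.102]ptr.py:10: RuntimeWarning: Mean of empty slice.
  k=(P[:,2]>.073)&(P[:,2]<.086)&(h<.03); Q=P[k][:,:2]-[.52,.138]; e=np.linalg.svd(Q-Q.mean(0),full_matrices=False)[2][0]; print('bar',k.sum(),Q.mean(0).round(4),np.degrees(np.arctan2(e[1],e[0])))
  ret = um.true_divide(
Traceback (most recent call last):
  File "ptr.py", line 10, in <module>
    k=(P[:,2]>.073)&(P[:,2]<.086)&(h<.03); Q=P[k][:,:2]-[.52,.138]; e=np.linalg.svd(Q-Q.mean(0),full_matrices=False)[2][0]; print('bar',k.sum(),Q.mean(0).round(4),np.degrees(np.arctan2(e[1],e[0])))
                                                                      ~~~~~~~~~~~~~~~~~~~~~~~~~~~~~~~~~~~~~~~~~~~~~~~~~^^^
IndexError: index 0 is out of bounds for axis 0 with size 0
```

View pics/9.png

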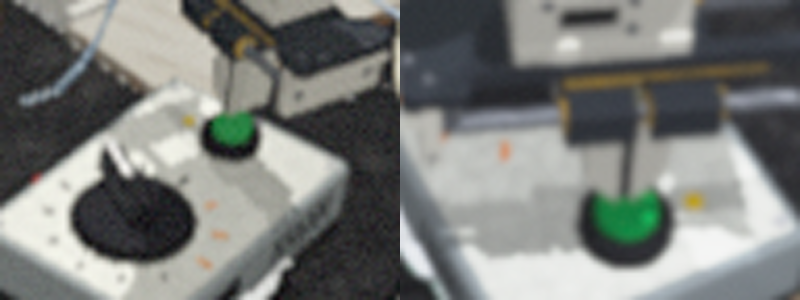

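The fingertip stands just above the button in both views: the green button is at (232,128) in the left half and (628,215) in the right. The pointer is still at its setting. I press in steps.

>>> carry_out(
  hand=[0, 0, 0, 0],
  dp=[
    [0, 0, 0.5],
    [0, 0, 0.5],
    [0, 0, 0.3],
    [0, 0, 0],
  ],
  turn=[
    [0, 0, 0],
    [0, 0, 0],
    [0, 0, 0],
    [0, 0, 0],
  ],
)

```text
t: 17.88
tcp_pos: [0.5134, 0.0253, 0.0558]
tool_rot: [-0.0, 0.835, 0.55, -0.0]
contact_force: [-0.2, 0.5, -0.0]
finger_gap: 0.0003
```

>>> carry_out(
  hand=[0, 0, 0],
  dp=[
    [0, 0, 0.2],
    [0, 0, 0.2],
    [0, 0, 0],
  ],
  turn=[
    [0, 0, 0],
    [0, 0, 0],
    [0, 0, 0],
  ],
)

```text
t: 18.25
tcp_pos: [0.5137, 0.0253, 0.0521]
tool_rot: [0.0, 0.835, 0.55, 0.0]
contact_force: [-0.9, -0.1, 2.7]
finger_gap: 0.0005
```

>>> carry_out(
  hand=[0, 0, 0],
  dp=[
    [0, 0, 0.2],
    [0, 0, 0.2],
    [0, 0, 0],
  ],
  turn=[
    [0, 0, 0],
    [0, 0, 0],
    [0, 0, 0],
  ],
)

```text
t: 18.62
tcp_pos: [0.5137, 0.0253, 0.0493]
tool_rot: [0.0, 0.835, 0.55, -0.0]
contact_force: [-6.4, 0.2, 16.4]
finger_gap: 0.0003
```

>>> carry_out(
  hand=[0, 0, 0],
  dp=[
    [0, 0, 0.15],
    [0, 0, 0.1],
    [0, 0, 0],
  ],
  turn=[
    [0, 0, 0],
    [0, 0, 0],
    [0, 0, 0],
  ],
)

```text
t: 19.0
tcp_pos: [0.5139, 0.0253, 0.0488]
tool_rot: [0.001, 0.835, 0.55, -0.0]
contact_force: [-12.6, 0.0, 37.5]
finger_gap: 0.0006
```

The button has bottomed: the force rose steeply well past 5 N. I release it and draw clear.

>>> carry_out(
  hand=[0, 0, 0, 0, 0, 0, 0],
  dp=[
    [0, 0, -0.5],
    [0, 0, -1],
    [0, 0, -3],
    [0, 0, -5],
    [0, 0, -5],
    [-3, 0, -3],
    [0, 0, 0],
  ],
  turn=[
    [0, 0, 0],
    [0, 0, 0],
    [0, 0, 0],
    [0, 0, 0],
    [0, 0, 0],
    [0, 0, 0],
    [0, 0, 0],
  ],
)

```text
t: 19.88
tcp_pos: [0.503, -0.0046, 0.2228]
tool_rot: [0.002, 0.836, 0.548, 0.001]
contact_force: [0.6, 1.1, -0.1]
finger_gap: 0.0001
```

```bash
python3 st.py; python3 ptr.py 10; python3 look.py 10
python3 - <<'E'
from h import *
b=[]
for n,(x,y) in (("scene",(345,185)),("side",(300,290))):
    im,d,c=load(n+"10.npz"); _,d0,_=load(n+"0.npz"); b.append(cv2.resize(im[y-36:y+36,x-48:x+48],(400,300),interpolation=2))
    hsv=cv2.cvtColor(im,cv2.COLOR_BGR2HSV); g=(hsv[...,0]>45)&(hsv[...,0]<85)&(hsv[...,1]>130)&(hsv[...,2]>60)
    m,cc,a=blob(g,(352,179) if n=="scene" else (306,304)); yx=np.argwhere(m); o,r=rays(c,yx[:,::-1])
    for D in(d0,d): print(n,cc,a,np.median(o[2]+r[:,2]*D[m]), np.percentile(o[2]+r[:,2]*D[m],90))
cv2.imwrite("pics/10.png",np.hstack(b))
E
```

```text
{'t': 19.875, 'tcp_pos': [0.503, -0.0046, 0.2228], 'tool_rot': [0.002, 0.8364, 0.5481, 0.0013], 'contact_force': [0.5983, 1.1168, -0.0521], 'qpos': [0.422, 0.2268, -0.5346, 1.9003, 0.1355, 1.045, -0.5797]}
theta -23.523752516179954 r 0.04129910479989937 s -0.13754503582748862
white 63
[ 0.0253 -0.0175] ang -34.62298303773137
bar 202 [ 0.0025 -0.0078] -33.56267396864822
scene [352.75675676 178.74324324] 74 0.06976355025836245 0.07236358152200535
scene [352.75675676 178.74324324] 74 0.06904114229986036 0.07216658788428078
side [306.10582011 304.31216931] 189 0.07102198853094366 0.07308685087980853
side [306.10582011 304.31216931] 189 0.07104706701556074 0.07282101967154238
```

View pics/10.png

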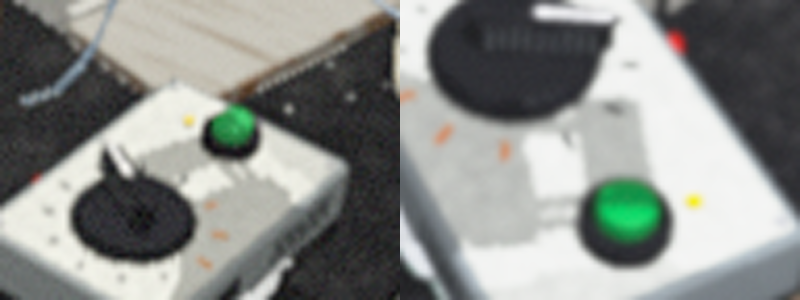

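The button is up at its original height and the pointer is at about -34°. The arm is clear.

```bash
python3 -c "
from cell import workorder; print(workorder.hand_in())"
```

```text
the job is handed in; nothing more can be done
None
```

The dial is four clicks clockwise from where it stood, the green button was pressed fully down once and came up again, and the job is handed in at about 20 s. The hand-in gave no verdict.

- **Dial:** I pushed the pointer round from one side only, with the closed fingertips. It went from about +87° to about -34° in the world frame, against a target of -33°. The reading was the same before and after the button press.
- **Button:** The force rose to about 37 N against the 5 N needed, so I took it as fully down. Afterwards its top was back at its starting height to within about 1 mm.
- **What went wrong on the way:** My first sweep missed. The closed fingertips end about 14 mm behind the TCP, not 8 mm ahead of it as stated, so they passed over the pointer without touching it. I measured this from depth, came in lower and repeated the push.
- **At the end:** The arm was clear with almost no force on it. I did not measure the loose things again at the end; the fingers went nowhere near them.

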